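Feed one pendant blank onto the bench block

TASK

Press the black plunger of the dark blue blank feeder all the way down once and let it come back up, so that a single copper blank is pushed out onto the flat steel landing in front of the clear tube. Then, with a fingertip or the outside of the fingers, gently nudge that blank sideways along the landing and across onto the bright steel bench block, so that it lies flat near the middle of the block ready for stamping. Do not pinch or pick up anything, feed no second blank, and leave the block, the tin, the hammer and the flux pot where they stand.

Things in the scene. Friction and masses are not known exactly. Their poses are not given: they have to be found in the camera images.
- feeder: dark blue blank feeder, fixed. Origin on the worktop under the axis of its clear tube. Dark steel bed 23 mm above the worktop, x -75 to 115, y -35 to 35 mm. Tube 32 mm across (collar 39) at x = y = 0, top 70 mm above the worktop. Behind it (+x) the drive housing, x 55 to 115 mm, 62 mm high, plunger on top. In front (-x) the open landing, with a 3 mm high lip along the front edge at x -74 to -70 mm
- magazine (a point): axis of the magazine tube at bed level; axes as the feeder's
- landing (a point): point on the bed 42.5 mm in front (-x) of the tube's axis, where the centre of an ejected blank rests after a slow press (a fast press lets it slide on towards the lip); axes as the feeder's. The places beside the landing at +y and -y hold the bench block and the tin, either way round
- plunger (a joint): travel of the plunger in m: 0 = up, 0.020 = fully down. A spring brings it back: 3 N at the top, 7 N at the bottom; friction and the stack add a little. It drives a flat shuttle that pushes the lowest blank out of the tube (2.35 times the plunger's travel); the blank is fully out only when the plunger is fully down. As the plunger rises the next blank drops
- plunger_top (a point): centre of the top of the black mushroom knob (35 mm across), 100 mm above the worktop when up, 80 mm when down; 85 mm behind (+x) the tube's axis; it moves with the knob
- blank_1: the lowest of five loose copper blanks stacked in the tube, and the one that comes out first: round disc, 24 mm across, 6 mm thick, 23 g. Origin at the centre of its underside
- blank_2: the next blank in the stack, of the same size; it drops onto the bed after the first has been fed. Origin at the centre of its underside
- bench_block: loose square steel bench block, light grey top on a black base, 64 x 64 x 22 mm, about 0.7 kg, sides nearly parallel to the feeder's. Stands beside the landing on its left or its right, with a gap of 4 to 7 mm to the bed; its top is 1 mm lower than the bed. Origin at the centre of its underside
- block_top (a point): centre of the top face of the bench block, 22 mm above the worktop
- findings_tin: small round open white tin of findings, 38 mm across, 20 mm high, loose, on the other side of the landing. Origin at the centre of its underside
- hammer: chasing hammer with wooden handle, 198 mm long, lying to the right of the work; leave it alone. Origin at about its middle, on the worktop
- flux_pot: round white pot with red flux, 64 mm across, 36 mm high, behind the work on the left; leave it alone. Origin at the centre of its underside
Not all that is in view belongs to the job. Leave any turquoise look-alike of the bench_block alone.

How it is judged (in metres and radians):
On the way, in this order (a step that is already met when the one before it is completed fails the run):
1. the plunger is pressed all the way down and the lowest blank is pushed out of the tube (value of joint plunger above 0.0185 m and horizontal distance between blank_1 and magazine above 0.036 m), for 0.02 s.
2. the plunger has come back up, the blank lies on the landing and the next one has dropped (value of joint plunger below 0.003 m and height (world z) of blank_1 above 0.02 m and height (world z) of blank_2 below 0.0245 m), for 0.1 s.
At the end, for the whole second after the job is handed in: The first blank lies flat and still on the bench block with its centre within 15 mm of the middle of the block's top; the plunger is up, and the second blank lies at the bottom of the tube, within 6 mm of its axis (horizontal distance between blank_1 and block_top below 0.015 m and height (world z) of blank_1 between 0.019 and 0.025 m and angle between blank_1's own z axis and vertical below 0.08 rad and linear speed of blank_1 below 0.01 m/s and value of joint plunger below 0.003 m and horizontal distance between blank_2 and magazine below 0.006 m and height (world z) of blank_2 below 0.0245 m); the robot touches nothing.
It fails at once if a second blank is pushed out of the tube (horizontal distance between blank_2 and magazine above 0.008 m).
It fails at once if the blank is lifted (more than 6 mm above the bed) or stood on edge (height (world z) of blank_1 above 0.029 m or angle between blank_1's own z axis and vertical above 0.7 rad).
It fails at once if the blank is pinched or pressed hard (over 15 N) by the fingers (contact force between the fingers and blank_1 above 15 N).
It fails at once if the bench block is shoved or lifted (more than 12 mm) (distance of bench_block from where it was at the start of the episode above 0.012 m).
It fails at once if the tin, hammer or flux pot is disturbed (more than 15 mm) (distance of any of findings_tin, hammer, flux_pot from where it was at the start of the episode above 0.015 m).
It also fails if it takes over 45 s, if anything falls off the work surface, if the arm or the gripper's body presses on something with over 40 N, if the wrist force passes 120 N, or if a joint passes its speed limit or range.

ROBOT

A 6-joint arm with a two-finger parallel gripper is mounted at the origin on the work surface; the furniture and walls round the work are solid. World frame = base frame: x ahead of the robot, y to its left, z up, the work surface at z = 0. Lengths are in mm, angles in rad, forces in N, time in s.
With the tool pointing down it reaches from about 375 to 925 mm from the base axis. Payload 5.7 kg.
Tool frame: the origin (TCP) lies on the centre line of the jaws, within the pads' length; the fingertips stand 8 mm ahead of it and the grasp point (between the pads) lies 11 mm behind it; y points along the fingers, x is the direction in which the jaws open and shut, and the axes are right-handed (so a half turn about y gives the same grasp; the last joint's range is limited). The gripper opens to 85 mm and grips with 20 to 120 N. Pads are 22 mm wide; open, the fingers measure 114 mm over their backs; the gripper's body (76 mm by 85 mm) begins 54 mm behind the grasp point. The pads swing forward as they close: fully open they stand 13 mm farther back than shut.
Start: joints at [-1.304, 0.359, 1.51, -0, 1.272, -0.115], TCP at [223.538, -556.772, 239.267] pointing down, gripper open.
Joint ranges: [-2.97, 2.97], [-1.01, 2.36], [0.21, 2.38], [-0.96, 4.11], [0.2, 2.71], [-2.98, 2.98]. Speed limits (rad/s): [2.39, 2.39, 3.14, 3.14, 3.14, 3.14].

INTERFACE

Orientations are given as a unit quaternion [x, y, z, w].
In Python, from rig import read_state, cams, arm, spot_in, trace gives the robot as it stands. The module is installed in compiled form; this text tells all that it offers.
- The arm moves only by the tool move_arm, never from a script. Its argument "rows" is a list of rows, each an object with "angular": the turn, a rotation vector about the tool's x, y, z in degrees, a list of three; "travel": the shift along the tool's x, y, z in mm, a list of three; "fingers": the gripper command: -1 is shut, 1 is fully open, values between are in proportion. A call has 1 to 8 rows; each row is the pose to reach, as a shift and turn from the pose measured when the call began, along the tool's axes at that moment; what a row does not reach only later rows make up. A row lasts 1/12 s, in which the tool goes at most 41.7 mm and 7.16 degrees, less where a joint would pass 70% of its speed; a pose out of reach is approached as far as the arm can. A call with a gripper value outside its range is refused whole. The fingers move at their own pace and stop on an object; "grip_force" is the grip in N (left out, the last holds). Time passes only in rows, so rows that repeat a pose let the fingers close. It gives the time, the measured TCP pose, the force and the opening at its end, in the units of the state.
- read_state(): the state, without advancing time (a new reading comes with each control period).
- cams.snapshot(name): name is "scene" or "top" or "wrist"; returns the picture (384x512x3 uint8, blue, green, red); there is no depth.
- cams.get_calibration(name): a dict with "K" (3x3 intrinsics, pixels), "pose" (4x4, takes a point from camera to world coordinates); the wrist camera has in their place "hand_eye" (4x4, takes a point from camera to tool coordinates, whose origin is the TCP and whose axes are the tool frame's). Camera axes: x right, y down, z forward; pixel columns grow to the right and rows downward; lengths in mm; the calibration is good to about 2 mm. A picture is of the moment at which its call begins: read the wrist's pose just before it. get_calibration takes no time and is no camera call.
- arm.finish_job(): hands the job in, once; it reports no verdict.
Trained networks look in the newest picture that a camera, given by its name, has taken for a name from the list of things; names that differ only in an ending like _2 or _b are one class to them, and where a whole thing is asked for, a point or a joint stands for the part that bears it (a point fixed in the world has none). Each returns a list of dicts, best first, with "score" (0 to 1); they miss things now and then, are a little off and sometimes report something else, mostly with a low value. They report only what shows in the picture. A call takes as long as a camera call. They do not tell look-alikes from the thing itself.
- spot_in(camera, query): "box" ([centre column, centre row, width, height] in pixels, round what is visible of it).
- trace(camera, query): "mask" (384x512 bool, what is visible of it) and "box" ([centre column, centre row, width, height] in pixels, round what is visible of it).
The state is a dict: "time": time; "qpos": joint angles; "qvel": joint speeds; "joint_efforts": joint torques, N m; "eef_pos": TCP position; "tool_rot": TCP orientation; "ft_force": force on the tool from outside, world axes, zero at the start; "wrist_torque": the same for the moment, N m; "finger_gap": finger opening in mm.
Only numpy, scipy, OpenCV 4.12 (cv2) and the standard library are available. Lean on these libraries where they do the work, as an engineer would, in place of code of your own. Each camera call takes 0.05 s, during which the arm holds its last target. There are 200 camera calls.

## Working session

There is one attempt and no reset: what is moved stays moved. The work goes in short steps, Python scripts to look and compute and a tool call to move; the robot and the scene stay as the last step left them, time stands still between calls to the robot, and variables do not carry over. Pictures are saved under pics/ and viewed, about 8 in all and at most 12, crops included, and the job is handed in when it is done.

Besides the shell and the picture viewer there is one more tool, called after "Call:" as name([rows], argument=value, ...), one row to a line, values as JSON. move_arm: Moves the arm, as the interface text tells. Its arguments: {"type":"object","properties":{"rows":{"type":"array"},"grip_force":{"type":"number"}},"required":["rows"]}

```bash
mkdir -p pics; python3 - <<'E'
from rig import read_state, cams, spot_in
import cv2, numpy as np
s=read_state(); print(s['time'],s['eef_pos'],s['tool_rot'],s['finger_gap'],s['ft_force'])
for c in ['scene','top']:
    im=cams.snapshot(c); cv2.imwrite(f'pics/{c}0.png',im)
    k=cams.get_calibration(c); print(c,np.round(k['K'],1).tolist(),np.round(k['pose'],3).tolist())
    for q in ['feeder','plunger_top','bench_block','findings_tin','hammer','flux_pot','blank_1']:
        print(q,[(np.round(d['box'],1).tolist(),round(d['score'],2)) for d in spot_in(c,q)[:3]])
print(cams.get_calibration('wrist'))
a=cv2.imread('pics/scene0.png');b=cv2.imread('pics/top0.png')
E
```

```text
0.0 [ 223.34794574 -556.12355103  238.42188654] [-0.58535288  0.39656741 -0.39551579  0.58622825] 85.23719289773395 [-0.37540105  0.24294298 -0.11442039]
scene [[459.5, 0.0, 260.1], [0.0, 459.5, 190.9], [0.0, 0.0, 1.0]] [[0.768, -0.302, 0.565, -460.27], [-0.641, -0.377, 0.669, -1049.527], [0.011, -0.876, -0.483, 954.763], [0.0, 0.0, 0.0, 1.0]]
feeder [([272.7, 214.6, 40.6, 43.2], 0.56)]
plunger_top []
bench_block [([248.2, 219.2, 19.8, 16.0], 0.58)]
findings_tin [([278.1, 234.2, 7.6, 9.7], 0.49)]
hammer [([325.6, 277.4, 40.5, 35.1], 0.79)]
flux_pot [([269.4, 188.8, 18.5, 13.5], 0.64)]
blank_1 []
top [[395.9, 0.0, 257.0], [0.0, 395.9, 189.0], [0.0, 0.0, 1.0]] [[-0.009, -0.984, 0.178, 358.759], [-1.0, 0.004, -0.03, 151.348], [0.028, -0.178, -0.984, 1274.222], [0.0, 0.0, 0.0, 1.0]]
feeder [([274.1, 204.4, 29.5, 63.9], 0.9)]
plunger_top [([269.9, 180.8, 7.8, 11.8], 0.45)]
bench_block [([255.6, 228.6, 25.2, 15.2], 0.94), ([115.5, 188.6, 26.6, 20.8], 0.67)]
findings_tin [([300.1, 219.7, 15.9, 16.7], 0.5), ([258.4, 228.3, 24.9, 20.5], 0.27)]
hammer [([386.0, 225.0, 63.3, 24.8], 0.61)]
flux_pot []
blank_1 []
{'K': array([[293.96783394,   0.        , 254.40848387],
       [  0.        , 293.96783394, 195.36919188],
       [  0.        ,   0.        ,   1.        ]]), 'hand_eye': array([[ 9.99999592e-01,  9.02413753e-04,  4.39578147e-05,
        -1.35549500e+00],
       [ 2.14747508e-04, -2.84666048e-01,  9.58626724e-01,
        -1.34385107e+02],
       [ 8.77591237e-04, -9.58626323e-01, -2.84666125e-01,
         7.26539537e+01],
       [ 0.00000000e+00,  0.00000000e+00,  0.00000000e+00,
         1.00000000e+00]])}
```

View pics/top0.png

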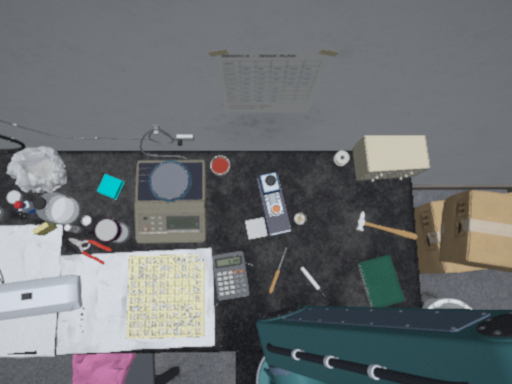

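View pics/scene0.png

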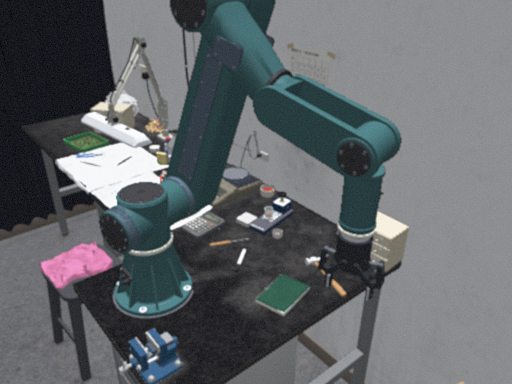

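The top view shows the feeder at about (274,204), with its knob at (270,181). The grey block is on its left at (256,228) and the tin on its right at (300,219). The second "bench_block" candidate, at (112,187), is turquoise and well away from the feeder, so it is the look-alike. I'll confirm this in an enlarged crop and measure there.

```bash
cat > h.py <<'E'
from rig import read_state, cams, spot_in, trace
import cv2, numpy as np
from scipy.spatial.transform import Rotation as R
def cam(c,s=None):
    k=cams.get_calibration(c)
    if c!='wrist': return k['K'],k['pose']
    T=np.eye(4); T[:3,:3]=R.from_quat(s['tool_rot']).as_matrix(); T[:3,3]=s['eef_pos']
    return k['K'],T@k['hand_eye']
def back(K,P,uv,z):
    d=P[:3,:3]@np.linalg.solve(K,[uv[0],uv[1],1]); o=P[:3,3]; return o+d*(z-o[2])/d[2]
def proj(K,P,X):
    X=np.atleast_2d(X); c=(X-P[:3,3])@P[:3,:3]; return c[:,:2]/c[:,2:]*[K[0,0],K[1,1]]+[K[0,2],K[1,2]]
E
python3 - <<'E'
from h import *
print(np.round(R.from_quat(read_state()['tool_rot']).as_matrix(),3).tolist())
im=cv2.imread('pics/top0.png')
cv2.imwrite('pics/top0c.png',cv2.resize(im[160:250,220:330],None,fx=7,fy=6.6,interpolation=cv2.INTER_CUBIC))
im=cams.snapshot('top');K,P=cam('top')
for q,z in [('plunger_top',100),('bench_block',22),('findings_tin',20),('feeder',23)]:
    for d in trace('top',q)[:2]:
        m=d['mask'].astype(np.uint8); c=np.argwhere(m).mean(0)[::-1]
        print(q,round(d['score'],2),np.round(c,1),m.sum(),np.round(back(K,P,c,z),1),cv2.minAreaRect(cv2.findNonZero(m)))
E
```

```text
[[0.373, -0.0, 0.928], [-0.928, 0.0, 0.373], [-0.0, -1.0, -0.0]]
bench_block 0.79 [256.6 228.8] 365 [457.8 116.2  22. ] ((256.6351318359375, 228.81082153320312), (20.2210750579834, 18.741485595703125), 80.53767395019531)
findings_tin 0.57 [300.  218.4] 103 [490.1 -22.5  20. ] ((300.0, 218.5), (11.0, 10.0), 90.0)
```

View pics/top0c.png

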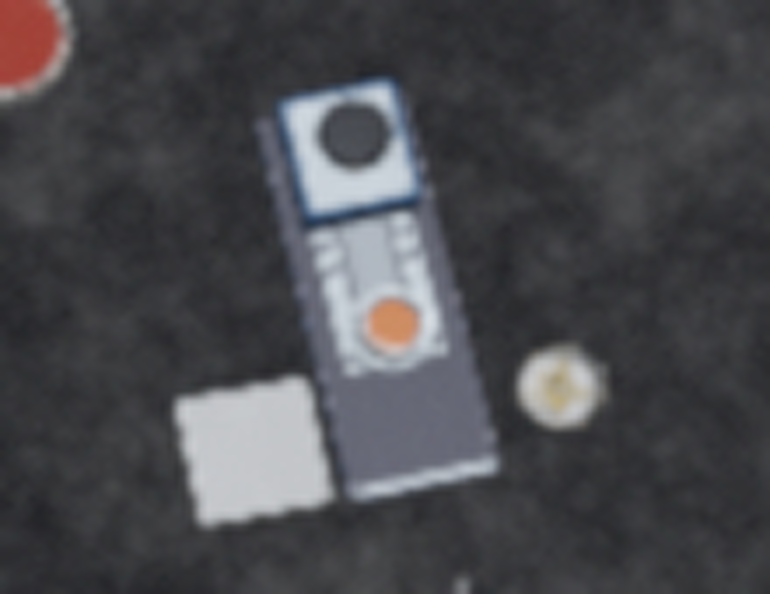

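The crop confirms the layout. The light grey block is at the lower left, roughly crop (253,452). The feeder's knob is at (354,136), the tube at (393,330), the front lip runs from (345,500) to (498,470), and the tin is at (560,388). Next I'll fit the feeder and block poses from these points.

```bash
python3 - <<'E'
from h import *
from scipy.optimize import least_squares
K,P=cam('top')
px=lambda c: np.array([(c[0]+.5)/7+220-.5,(c[1]+.5)/6.6+160-.5])
F=[((354,136),(85,0,100)),((278,100),(115,30,62)),((395,80),(115,-30,62)),((420,203),(55,-30,62)),((310,222),(55,30,62)),
   ((345,500),(-75,35,23)),((498,470),(-75,-35,23)),((258,122),(115,35,23)),((393,324),(0,0,70))]
B=[((174,398),(32,32,22)),((305,376),(32,-32,22)),((333,500),(-32,-32,22)),((200,527),(-32,32,22))]
for n,L,x0 in (('feeder',F,[520,60,.2]),('block',B,[458,116,.2])):
    X=np.array([l[1] for l in L],float); u=np.array([px(l[0]) for l in L])
    w=lambda p: np.c_[X[:,0]*np.cos(p[2])-X[:,1]*np.sin(p[2])+p[0],X[:,0]*np.sin(p[2])+X[:,1]*np.cos(p[2])+p[1],X[:,2]]
    r=least_squares(lambda p:(proj(K,P,w(p))-u).ravel(),x0,loss='soft_l1'); print(n,np.round(r.x,3)); print(np.round(proj(K,P,w(r.x))-u,1).tolist())
    p=r.x; g=lambda x,y:np.round([p[0]+x*np.cos(p[2])-y*np.sin(p[2]),p[1]+x*np.sin(p[2])+y*np.cos(p[2])],1)
    if n=='feeder': print('plunger',g(85,0),'landing',g(-42.5,0)); pf=p
    else: d=p[:2]-pf[:2];c,s=np.cos(pf[2]),np.sin(pf[2]); print('block in feeder',d[0]*c+d[1]*s,-d[0]*s+d[1]*c)
E
```

```text
feeder [5.16063e+02 5.82930e+01 2.02000e-01]
[[0.2, -0.3], [-1.1, 0.4], [0.9, -0.4], [1.5, -0.7], [-1.6, 0.4], [0.1, 0.5], [-0.2, 0.4], [-0.1, -0.1], [0.0, -0.2]]
plunger [599.3  75.4] landing [474.4  49.8]
block [4.61326e+02 1.18956e+02 1.91000e-01]
[[-0.6, -0.1], [0.5, -0.7], [0.5, 0.4], [-0.4, 0.3]]
block in feeder -41.44516201672548 70.41638777382977
```

The fit gives feeder (516, 58, yaw 0.202), plunger (599, 75), landing (474, 50) and block (461, 119). The block sits on the +y side with the gap about where it should be. I'll move towards a point above the plunger with the fingers nearly shut, turning the tool x axis onto the feeder's x.

Call:
move_arm([
  {"angular":[0,-7,0],"travel":[-24,0,32],"fingers":-0.8},
  {"angular":[0,-14,0],"travel":[-48,0,64],"fingers":-0.8},
  {"angular":[0,-21,0],"travel":[-73,0,96],"fingers":-0.8},
  {"angular":[0,-28,0],"travel":[-97,0,128],"fingers":-0.8},
  {"angular":[0,-35,0],"travel":[-121,0,160],"fingers":-0.8},
  {"angular":[0,-42,0],"travel":[-146,0,191],"fingers":-0.8},
  {"angular":[0,-49,0],"travel":[-170,0,223],"fingers":-0.8},
  {"angular":[0,-56,0],"travel":[-194,0,254],"fingers":-0.8},
], grip_force=20)

```text
time: 1.72
eef_pos: [387.7, -280.4, 239.5]
tool_rot: [0.703, -0.072, 0.073, -0.703]
ft_force: [0.7, -0.4, 0.3]
finger_gap: 8.5
```

```bash
cat >> h.py <<'E'
YAW=0.202
def go(t,yaw=YAW):
    "travel/turn in tool axes from the measured pose to TCP target t, tool x at world angle yaw, pointing down"
    s=read_state(); M=R.from_quat(s['tool_rot']).as_matrix()
    W=np.c_[[np.cos(yaw),np.sin(yaw),0],[0,0,-1],[-np.sin(yaw),np.cos(yaw),0]]
    print('t',round(s['time'],2),'eef',np.round(s['eef_pos'],1),'gap',round(s['finger_gap'],1),'F',np.round(s['ft_force'],1),
     '-> travel',np.round(M.T@(np.array(t)-s['eef_pos']),1),'turn',np.round(np.degrees(R.from_matrix(M.T@W).as_rotvec()),1))
def f2w(x,y,p=(516.06,58.29)):
    c,s=np.cos(YAW),np.sin(YAW); return np.array([p[0]+c*x-s*y,p[1]+s*x+c*y])
E
python3 -c "
from h import *
go([599.3,75.4,190])"
```

```text
t 1.72 eef [ 387.7 -280.4  239.5] gap 8.5 F [ 0.7 -0.4  0.3] -> travel [134.4  49.6 391.5] turn [  0.  -23.4   0. ]
```

Call:
move_arm([
  {"angular":[0,-3,0],"travel":[13,2,38],"fingers":-0.8},
  {"angular":[0,-6,0],"travel":[26,4,76],"fingers":-0.8},
  {"angular":[0,-9,0],"travel":[39,6,114],"fingers":-0.8},
  {"angular":[0,-12,0],"travel":[52,8,152],"fingers":-0.8},
  {"angular":[0,-15,0],"travel":[65,10,190],"fingers":-0.8},
  {"angular":[0,-18,0],"travel":[78,12,228],"fingers":-0.8},
  {"angular":[0,-21,0],"travel":[91,14,266],"fingers":-0.8},
  {"angular":[0,-23.4,0],"travel":[104,16,304],"fingers":-0.8},
])

```text
time: 2.38
eef_pos: [552.4, -2.0, 223.7]
tool_rot: [0.704, 0.073, -0.072, -0.703]
ft_force: [0.7, -0.0, -0.6]
finger_gap: 8.5
```

```bash
python3 - <<'E'
from h import *
go([599.3,75.4,170])
s=read_state(); im=cams.snapshot('wrist'); cv2.imwrite('pics/w1.png',im)
K,P=cam('wrist',s); print('proj knob,tube,landing,block',np.round(proj(K,P,[[599.3,75.4,100],[516,58.3,70],[474.4,49.8,23],[461.3,119,22]])).tolist())
E
```

```text
t 2.38 eef [552.4  -2.  223.7] gap 8.5 F [ 0.7 -0.  -0.6] -> travel [61.6 53.7 66.3] turn [0.  0.2 0.1]
proj knob,tube,landing,block [[327.0, 117.0], [230.0, 116.0], [194.0, 115.0], [192.0, 44.0]]
```

View pics/w1.png

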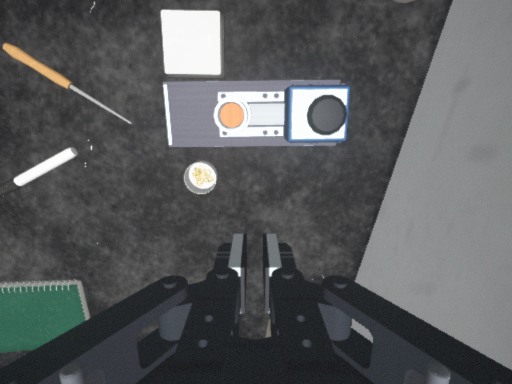

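The wrist view has the feeder lined up with the image axes. The knob is at (327,116) and the tube at (231,115), 1–2 px from my predictions. The block is at (192,43), the tin at (202,177), and the two fingertips are at (238,235) and (271,235). Next I'll move above the knob and descend.

Call:
move_arm([
  {"angular":[0,0,0],"travel":[20,18,22],"fingers":-0.8},
  {"angular":[0,0,0],"travel":[41,36,44],"fingers":-0.8},
  {"angular":[0,0,0],"travel":[61.5,54,66],"fingers":-0.8},
  {"angular":[0,0,0],"travel":[61.5,75,66.5],"fingers":-0.8},
  {"angular":[0,0,0],"travel":[61.5,92,66.5],"fingers":-0.8},
  {"angular":[0,0,0],"travel":[61.5,100,66.5],"fingers":-0.8},
  {"angular":[0,0,0],"travel":[61.5,100,66.5],"fingers":-0.8},
])

```text
time: 3.02
eef_pos: [601.3, 81.9, 122.1]
tool_rot: [-0.702, -0.074, 0.073, 0.705]
ft_force: [-0.3, 0.1, -0.3]
finger_gap: 8.6
```

```bash
python3 -c "
from h import *
go([599.3,75.4,108])
cams.snapshot('top')
for c in ['top']:
    print([(np.round(d['box'],1),d['score']) for d in spot_in(c,'plunger_top')[:1]])"
```

```text
t 3.02 eef [601.3  81.9 122.1] gap 8.6 F [-0.3  0.1 -0.3] -> travel [-3.4 14.  -6. ] turn [-0.2  0.4  0.1]
[]
```

Call:
move_arm([
  {"angular":[0,0.3,0],"travel":[-3.4,0,-6],"fingers":-0.8},
  {"angular":[0,0.3,0],"travel":[-3.4,3,-6],"fingers":-0.8},
  {"angular":[0,0.3,0],"travel":[-3.4,6,-6],"fingers":-0.8},
  {"angular":[0,0.3,0],"travel":[-3.4,9,-6],"fingers":-0.8},
  {"angular":[0,0.3,0],"travel":[-3.4,12,-6],"fingers":-0.8},
  {"angular":[0,0.3,0],"travel":[-3.4,12,-6],"fingers":-0.8},
])

```text
time: 3.62
eef_pos: [600.7, 75.2, 111.9]
tool_rot: [-0.702, -0.073, 0.07, 0.705]
ft_force: [-0.4, -1.1, -0.0]
finger_gap: 8.3
```

Call:
move_arm([
  {"angular":[0,0,0],"travel":[-1.5,1.5,0],"fingers":-0.8},
  {"angular":[0,0,0],"travel":[-1.5,3,0],"fingers":-0.8},
  {"angular":[0,0,0],"travel":[-1.5,4.5,0],"fingers":-0.8},
  {"angular":[0,0,0],"travel":[-1.5,6,0],"fingers":-0.8},
  {"angular":[0,0,0],"travel":[-1.5,7.5,0],"fingers":-0.8},
  {"angular":[0,0,0],"travel":[-1.5,9,0],"fingers":-0.8},
])

```text
time: 4.12
eef_pos: [599.0, 74.9, 103.3]
tool_rot: [-0.702, -0.073, 0.07, 0.705]
ft_force: [-2.6, -0.4, 6.7]
finger_gap: 8.5
```

Call:
move_arm([
  {"angular":[0,0,0],"travel":[0,2,0],"fingers":-0.8},
  {"angular":[0,0,0],"travel":[0,4,0],"fingers":-0.8},
  {"angular":[0,0,0],"travel":[0,6,0],"fingers":-0.8},
  {"angular":[0,0,0],"travel":[0,8,0],"fingers":-0.8},
  {"angular":[0,0,0],"travel":[0,10,0],"fingers":-0.8},
  {"angular":[0,0,0],"travel":[0,12,0],"fingers":-0.8},
  {"angular":[0,0,0],"travel":[0,13.5,0],"fingers":-0.8},
])

```text
time: 4.7
eef_pos: [599.0, 74.9, 90.3]
tool_rot: [-0.702, -0.073, 0.07, 0.705]
ft_force: [-1.8, -0.8, 7.3]
finger_gap: 8.4
```

Call:
move_arm([
  {"angular":[0,0,0],"travel":[0,1,0],"fingers":-0.8},
  {"angular":[0,0,0],"travel":[0,2,0],"fingers":-0.8},
  {"angular":[0,0,0],"travel":[0,2.7,0],"fingers":-0.8},
  {"angular":[0,0,0],"travel":[0,2.7,0],"fingers":-0.8},
])

```text
time: 5.03
eef_pos: [599.0, 74.9, 88.1]
tool_rot: [-0.702, -0.073, 0.07, 0.705]
ft_force: [-1.6, 0.2, 6.8]
finger_gap: 8.6
```

Call:
move_arm([
  {"angular":[0,0,0],"travel":[0,0.7,0],"fingers":-0.8},
  {"angular":[0,0,0],"travel":[0,1.4,0],"fingers":-0.8},
  {"angular":[0,0,0],"travel":[0,1.4,0],"fingers":-0.8},
])

```text
time: 5.28
eef_pos: [599.0, 74.9, 88.0]
tool_rot: [-0.702, -0.074, 0.07, 0.705]
ft_force: [-3.2, -0.0, 11.2]
finger_gap: 8.5
```

Call:
move_arm([
  {"angular":[0,0,0],"travel":[0,1.5,0],"fingers":-0.8},
  {"angular":[0,0,0],"travel":[0,2,0],"fingers":-0.8},
  {"angular":[0,0,0],"travel":[0,2,0],"fingers":-0.8},
])

```text
time: 5.53
eef_pos: [599.1, 74.9, 87.9]
tool_rot: [-0.702, -0.074, 0.07, 0.705]
ft_force: [-4.7, -1.1, 17.2]
finger_gap: 8.1
```

```bash
python3 - <<'E'
from h import *
s=read_state(); im=cams.snapshot('wrist'); cv2.imwrite('pics/w2.png',im)
K,P=cam('wrist',s); L=f2w(-42.5,0); print('landing px',np.round(proj(K,P,[[*L,29]])))
for d in spot_in('wrist','blank_1')[:3]: print(np.round(d['box'],1),round(d['score'],2),np.round(back(K,P,d['box'][:2],26),1),L)
print(s['ft_force'],s['eef_pos'])
E
```

```text
landing px [[ 72. 217.]]
[ 75.3 217.6  40.2  33.8] 0.93 [475.1  48.6  26. ] [474.42414063  49.76326472]
[-4.73180615 -1.14712222 17.19586944] [599.06357919  74.92933999  87.91004841]
```

View pics/w2.png

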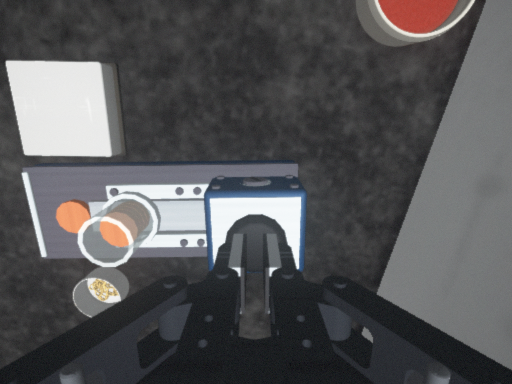

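The blank is out at (74,217), which is about (475, 49) in the world and within a millimetre or two of the nominal landing. The plunger is bottomed: force rose to 17 N with the TCP held at 88. Next I'll let it rise.

Call:
move_arm([
  {"angular":[0,0,0],"travel":[0,-4,0],"fingers":-0.8},
  {"angular":[0,0,0],"travel":[0,-8,0],"fingers":-0.8},
  {"angular":[0,0,0],"travel":[0,-12,0],"fingers":-0.8},
  {"angular":[0,0,0],"travel":[0,-16,0],"fingers":-0.8},
  {"angular":[0,0,0],"travel":[0,-21,0],"fingers":-0.8},
  {"angular":[0,0,0],"travel":[0,-30,0],"fingers":-0.8},
  {"angular":[0,0,0],"travel":[0,-45,0],"fingers":-0.8},
  {"angular":[0,0,0],"travel":[0,-60,0],"fingers":-0.8},
])

```text
time: 6.3
eef_pos: [598.5, 74.7, 148.3]
tool_rot: [-0.702, -0.074, 0.071, 0.705]
ft_force: [-0.4, 0.0, -0.2]
finger_gap: 8.9
```

```bash
python3 - <<'E'
from h import *
s=read_state(); im=cams.snapshot('wrist'); cv2.imwrite('pics/w3.png',im)
K,P=cam('wrist',s)
for d in spot_in('wrist','blank_1')[:3]: print(np.round(d['box'],1),round(d['score'],2),np.round(back(K,P,d['box'][:2],26),1))
t=f2w(-42.5,-38); go([*t,150])
E
```

```text
[116.3 195.1  34.2  24.9] 0.68 [476.6  47.7  26. ]
t 6.4 eef [600.9  74.7 150.6] gap 8.3 F [ 0.7 -0.3  0.2] -> travel [-129.    -0.9  -36.8] turn [-0.1  0.1  0.6]
```

Call:
move_arm([
  {"angular":[0,0,0],"travel":[-32,0,-9],"fingers":-0.8},
  {"angular":[0,0,0],"travel":[-64,0,-18],"fingers":-0.8},
  {"angular":[0,0,0],"travel":[-96,0,-27],"fingers":-0.8},
  {"angular":[0,0,0],"travel":[-122,0,-35],"fingers":-0.8},
  {"angular":[0,0,0.5],"travel":[-129,0,-37],"fingers":-0.8},
  {"angular":[0,0,0.5],"travel":[-129,0,-37],"fingers":-0.8},
])

```text
time: 6.9
eef_pos: [479.9, 11.8, 148.7]
tool_rot: [-0.703, -0.071, 0.072, 0.704]
ft_force: [-0.1, -0.3, 0.1]
finger_gap: 8.7
```

```bash
python3 - <<'E'
from h import *
s=read_state(); im=cams.snapshot('wrist'); cv2.imwrite('pics/w4.png',im)
K,P=cam('wrist',s)
for q,z in [('blank_1',26),('bench_block',22),('findings_tin',20)]:
  for d in trace('wrist',q)[:3]:
    m=d['mask'].astype(np.uint8); c=np.argwhere(m).mean(0)[::-1]
    X=back(K,P,c,z); D=X[:2]-[516.06,58.29]; c_,s_=np.cos(YAW),np.sin(YAW)
    print(q,round(d['score'],2),np.round(c,1),np.round(d['box'],1),np.round(X,1),'feeder',np.round([D[0]*c_+D[1]*s_,-D[0]*s_+D[1]*c_],1))
print('proj tube base, landing',np.round(proj(K,P,[[516.06,58.29,70],[*f2w(-42.5,0),29],[*f2w(-70,35),26],[*f2w(-70,-35),26]])).tolist())
t=f2w(-42.5,-38); go([*t,60])
E
```

```text
bench_block 0.72 [257.5  61.7] [255.6  63.4  77.   82.3] [460.  120.4  22. ] feeder [-42.5  72.1]
findings_tin 0.97 [258.  221.3] [257.  222.5  38.4  41.6] [489.3 -16.8  20. ] feeder [-41.2 -68.2]
proj tube base, landing [[316.0, 159.0], [257.0, 151.0], [225.0, 109.0], [227.0, 189.0]]
t 7.1 eef [484.   12.6 149.3] gap 8.5 F [-0.2  0.2  0.8] -> travel [-2.2 89.3  0.2] turn [-0.1  0.1  0.2]
```

View pics/w4.png

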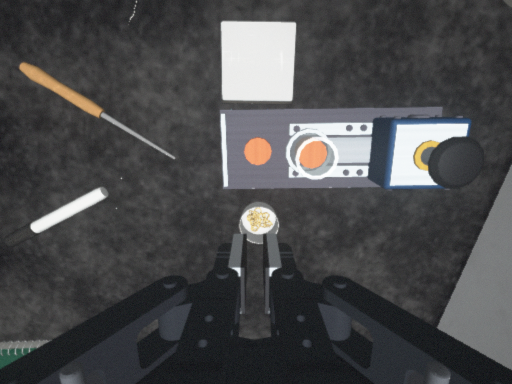

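The fed blank is at (258,151), right at the projected landing (257,151). The next blank shows in the tube at (313,154), the knob is up, and the block is at (257,62). Beside the landing, the tin at (258,220) is lower than the bed. I'll descend with the fingertips at feeder y of about -33.

```bash
python3 -c "
from h import *
go([*f2w(-44.5,-34),45])"
```

```text
t 7.1 eef [484.   12.6 149.3] gap 8.5 F [-0.2  0.2  0.8] -> travel [ -4.3 104.3   4.2] turn [-0.1  0.1  0.2]
```

Call:
move_arm([
  {"angular":[0,0,0],"travel":[-2,25,2],"fingers":-0.8},
  {"angular":[0,0,0.2],"travel":[-4,50,4],"fingers":-0.8},
  {"angular":[0,0,0.2],"travel":[-4.3,72,4.2],"fingers":-0.8},
  {"angular":[0,0,0.2],"travel":[-4.3,88,4.2],"fingers":-0.8},
  {"angular":[0,0,0.2],"travel":[-4.3,98,4.2],"fingers":-0.8},
  {"angular":[0,0,0.2],"travel":[-4.3,104,4.2],"fingers":-0.8},
  {"angular":[0,0,0.2],"travel":[-4.3,104,4.2],"fingers":-0.8},
])

```text
time: 7.68
eef_pos: [479.5, 16.3, 44.3]
tool_rot: [-0.703, -0.072, 0.073, 0.704]
ft_force: [-0.1, -0.6, 0.4]
finger_gap: 8.4
```

```bash
python3 -c "
from h import *
go([*f2w(-44.5,-34),33.2])"
```

```text
t 7.68 eef [479.5  16.3  44.3] gap 8.4 F [-0.1 -0.6  0.4] -> travel [-0.2 11.1 -0.2] turn [-0.1  0.2 -0. ]
```

Call:
move_arm([
  {"angular":[0,0,0],"travel":[0,4,0],"fingers":-0.8},
  {"angular":[0,0,0],"travel":[0,8,0],"fingers":-0.8},
  {"angular":[0,0,0],"travel":[0,10.5,0],"fingers":-0.8},
  {"angular":[0,0,0],"travel":[0,11,0],"fingers":-0.8},
  {"angular":[0,0,0],"travel":[0,11,0],"fingers":-0.8},
])

```text
time: 8.1
eef_pos: [479.6, 16.3, 33.5]
tool_rot: [-0.703, -0.072, 0.073, 0.704]
ft_force: [0.2, 0.7, -0.2]
finger_gap: 8.9
```

```bash
python3 - <<'E'
from h import *
go([*f2w(-44.5,-10),33.2])
s=read_state(); im=cams.snapshot('wrist'); cv2.imwrite('pics/w5.png',im)
for d in spot_in('wrist','blank_1')[:3]: print(np.round(d['box'],1),round(d['score'],2),np.round(back(*cam('wrist',s),d['box'][:2],26),1))
E
```

```text
t 8.1 eef [479.6  16.3  33.5] gap 8.9 F [ 0.2  0.7 -0.2] -> travel [-0.3  0.3 23.8] turn [-0.1  0.2 -0. ]
[258.9 191.3  55.4  49.6] 0.74 [474.9  49.9  26. ]
```

View pics/w5.png

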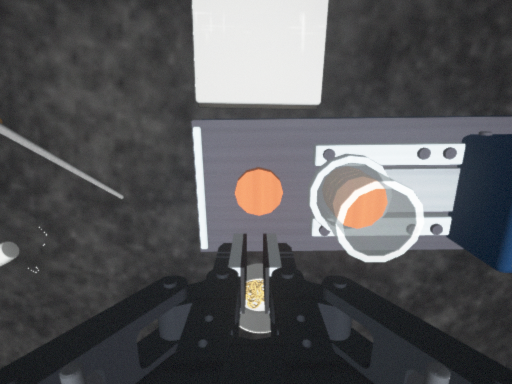

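The blank is at (259,192), the fingertips reach row 234, and the block's near edge is at row 104, spanning columns 195–323. That puts the blank in line with both the block and the fingers. Now I'll nudge it slowly in +tool z, with about 12 mm of travel to contact.

Call:
move_arm([
  {"angular":[0,0,0],"travel":[0,0,3],"fingers":-0.8},
  {"angular":[0,0,0],"travel":[0,0,6],"fingers":-0.8},
  {"angular":[0,0,0],"travel":[0,0,9],"fingers":-0.8},
  {"angular":[0,0,0],"travel":[0,0,11],"fingers":-0.8},
  {"angular":[0,0,0],"travel":[0,0,13],"fingers":-0.8},
  {"angular":[0,0,0],"travel":[0,0,15],"fingers":-0.8},
  {"angular":[0,0,0],"travel":[0,0,18],"fingers":-0.8},
  {"angular":[0,0,0],"travel":[0,0,21],"fingers":-0.8},
])

```text
time: 8.87
eef_pos: [475.9, 36.6, 33.9]
tool_rot: [-0.703, -0.073, 0.072, 0.704]
ft_force: [-1.3, -9.1, 5.2]
finger_gap: 8.4
```

```bash
cat > b.py <<'E'
from h import *
go([*f2w(-44.5,49.3),33])
s=read_state(); im=cams.snapshot('wrist')
K,P=cam('wrist',s)
for d in spot_in('wrist','blank_1')[:2]: print(np.round(d['box'],1),round(d['score'],2),np.round(back(K,P,d['box'][:2],25),1))
for d in trace('wrist','bench_block')[:1]:
    m=d['mask'].astype(np.uint8); r=cv2.minAreaRect(cv2.findNonZero(m)); print('block',round(d['score'],2),r,np.round(back(K,P,r[0],22),1))
E
python3 b.py
```

```text
t 8.87 eef [475.9  36.6  33.9] gap 8.4 F [-1.3 -9.1  5.2] -> travel [-0.6  1.  62.5] turn [-0.   0.2  0. ]
block 0.78 ((257.80401611328125, 78.99615478515625), (134.1702880859375, 136.2091064453125), 1.1233028173446655) [459.7 121.9  22. ]
```

The lateral force of 9 N is too high for a 23 g blank, so I'll look before going on.

```bash
python3 - <<'E'
from h import *
s=read_state(); print(s['ft_force'],s['eef_pos'],s['wrist_torque'])
im=cams.snapshot('wrist'); cv2.imwrite('pics/w6.png',cv2.resize(im[80:330,130:430],None,fx=2.4,fy=2.4))
E
```

```text
[-0.93777621 -3.84085186  5.26079073] [475.74828658  36.68818414  33.93641398] [-0.41578862 -0.13503234 -0.06130744]
```

View pics/w6.png

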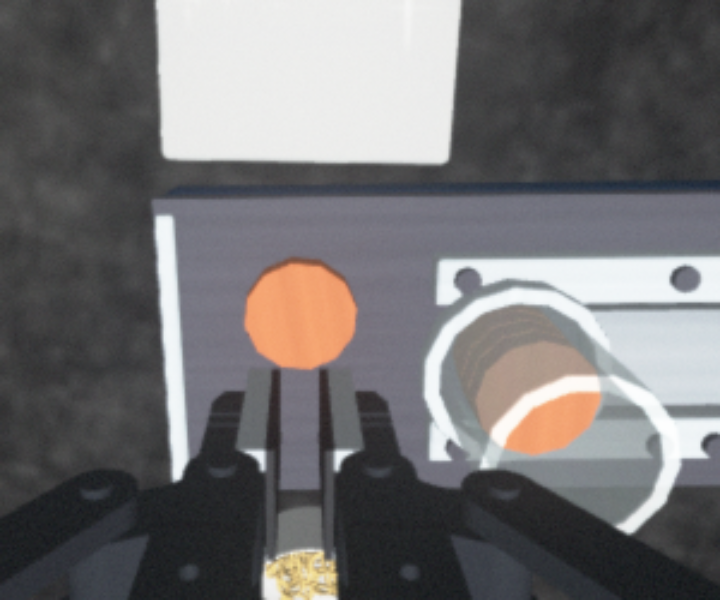

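The blank has been pushed about 11 mm and still lies flat at crop (301,315). However, the gripper's right-hand knuckle, about 33 mm to the side and only 65 mm up, reaches the tube rim at crop (490,470). That contact explains the 9 N force. I'll back off, rise, turn the tool by 90° so its wide direction no longer points at the tube, and push with the outside of one finger.

Call:
move_arm([
  {"angular":[0,0,0],"travel":[0,0,-4],"fingers":-0.8},
  {"angular":[0,0,0],"travel":[0,0,-10],"fingers":-0.8},
  {"angular":[0,0,0],"travel":[0,0,-17],"fingers":-0.8},
  {"angular":[0,0,0],"travel":[0,-3,-21],"fingers":-0.8},
  {"angular":[0,0,0],"travel":[0,-25,-22],"fingers":-0.8},
  {"angular":[0,0,0],"travel":[0,-55,-22],"fingers":-0.8},
  {"angular":[0,0,0],"travel":[0,-75,-22],"fingers":-0.8},
  {"angular":[0,0,0],"travel":[0,-75,-22],"fingers":-0.8},
])

```text
time: 9.73
eef_pos: [482.9, 14.3, 112.4]
tool_rot: [0.704, 0.075, -0.07, -0.703]
ft_force: [0.4, 0.2, -0.9]
finger_gap: 8.6
```

```bash
python3 - <<'E'
from h import *
s=read_state(); print('q',np.round(s['qpos'],2)); im=cams.snapshot('wrist'); cv2.imwrite('pics/w7.png',im)
K,P=cam('wrist',s)
for q,z in [('blank_1',29),('bench_block',22)]:
  for d in trace('wrist',q)[:3]:
    m=d['mask'].astype(np.uint8); r=cv2.minAreaRect(cv2.findNonZero(m))
    X=back(K,P,r[0],z); D=X[:2]-[516.06,58.29]; c_,s_=np.cos(YAW),np.sin(YAW)
    print(q,round(d['score'],2),r,np.round(X,1),'feeder',np.round([D[0]*c_+D[1]*s_,-D[0]*s_+D[1]*c_],1))
go([*f2w(-43,-32),110],YAW+np.pi/2)
E
```

```text
q [-0.11  0.36  1.9   0.    0.87 -0.32]
blank_1 0.66 ((250.50003051757812, 145.50001525878906), (31.11269760131836, 29.698484420776367), 45.0) [471.   60.2  29. ] feeder [-43.7  10.9]
bench_block 0.9 ((252.2464599609375, 56.45169448852539), (88.1092529296875, 96.38867950439453), 1.005086064338684) [460.  120.2  22. ] feeder [-42.5  71.9]
bench_block 0.63 ((478.0, 177.5), (61.0, 66.0), 90.0) [651.6  71.3  22. ] feeder [135.4 -14.5]
bench_block 0.2 ((257.5112609863281, 238.2125701904297), (46.3804931640625, 35.42693328857422), 69.86369323730469) [492.3 -14.7  22. ] feeder [-37.9 -66.7]
t 9.88 eef [479.9  14.9 108.7] gap 8.7 F [-0.7 -0.2 -0.1] -> travel [ 1.1 -1.3  3.3] turn [ -0.  -89.8   0.1]
```

Call:
move_arm([
  {"angular":[0,-7,0],"travel":[0,0,0],"fingers":-0.8},
  {"angular":[0,-14,0],"travel":[0,0,0],"fingers":-0.8},
  {"angular":[0,-21,0],"travel":[0,0,0],"fingers":-0.8},
  {"angular":[0,-28,0],"travel":[0,0,0],"fingers":-0.8},
  {"angular":[0,-35,0],"travel":[0,0,0],"fingers":-0.8},
  {"angular":[0,-42,0],"travel":[0,0,0],"fingers":-0.8},
  {"angular":[0,-49,0],"travel":[0,0,0],"fingers":-0.8},
  {"angular":[0,-56,0],"travel":[0,0,0],"fingers":-0.8},
])

```text
time: 10.55
eef_pos: [478.6, 14.9, 107.1]
tool_rot: [-0.585, -0.395, 0.396, 0.587]
ft_force: [-1.0, 0.3, -0.3]
finger_gap: 8.8
```

Call:
move_arm([
  {"angular":[0,-7,0],"travel":[0,0,0],"fingers":-0.8},
  {"angular":[0,-14,0],"travel":[0,0,0],"fingers":-0.8},
  {"angular":[0,-21,0],"travel":[0,0,0],"fingers":-0.8},
  {"angular":[0,-28,0],"travel":[0,0,0],"fingers":-0.8},
  {"angular":[0,-33.8,0],"travel":[0,0,0],"fingers":-0.8},
  {"angular":[0,-33.8,0],"travel":[0,0,0],"fingers":-0.8},
])

```text
time: 11.05
eef_pos: [477.4, 14.9, 105.7]
tool_rot: [-0.443, -0.549, 0.551, 0.447]
ft_force: [-0.2, -0.6, -0.4]
finger_gap: 8.7
```

```bash
python3 -c "
from h import *
go([*f2w(-44,-32),45],YAW+np.pi/2)"
```

```text
t 11.05 eef [477.4  14.9 105.7] gap 8.7 F [-0.2 -0.6 -0.4] -> travel [ 2.6 60.7 -2.9] turn [-0.3  0.5  0.2]
```

Call:
move_arm([
  {"angular":[-0.3,0.5,0.2],"travel":[2,20,-3],"fingers":-0.8},
  {"angular":[-0.3,0.5,0.2],"travel":[2.5,40,-3],"fingers":-0.8},
  {"angular":[-0.3,0.5,0.2],"travel":[2.5,54,-3],"fingers":-0.8},
  {"angular":[-0.3,0.5,0.2],"travel":[2.5,60,-3],"fingers":-0.8},
  {"angular":[-0.3,0.5,0.2],"travel":[2.5,60,-3],"fingers":-0.8},
])

```text
time: 11.47
eef_pos: [477.6, 18.2, 43.8]
tool_rot: [-0.446, -0.546, 0.548, 0.449]
ft_force: [-0.4, -0.5, -0.3]
finger_gap: 8.5
```

```bash
python3 - <<'E'
from h import *
s=read_state(); im=cams.snapshot('wrist'); cv2.imwrite('pics/w8.png',im)
K,P=cam('wrist',s)
for d in spot_in('wrist','blank_1')[:2]: print(np.round(d['box'],1),round(d['score'],2),np.round(back(K,P,d['box'][:2],26),1))
go([*f2w(-44,-28),33],YAW+np.pi/2)
E
```

```text
[327.5 246.7  50.3  41.4] 0.9 [472.1  61.1  26. ]
t 11.57 eef [479.2  18.   45.4] gap 8.5 F [-0.2  0.3  0.1] -> travel [ 4.1 12.4 -0.2] turn [-0.1 -0.1 -0. ]
```

View pics/w8.png

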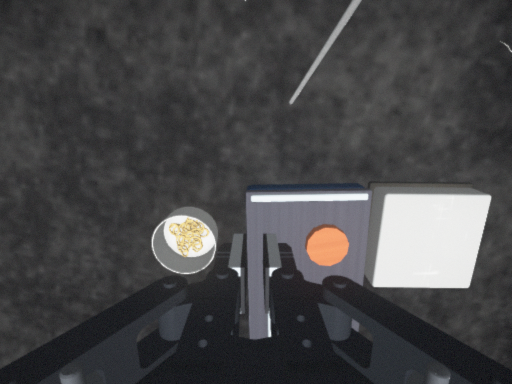

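In this view the blank is at (327,247), to the right of the fingers. The block is at (425,238), beyond a dark gap at column 368, and the tin is at (187,243). The knuckles now point along the push direction, so they clear the tube. I'll lower and push with the outside of the right finger, along +tool x.

Call:
move_arm([
  {"angular":[0,0,0],"travel":[1,4,-1.5],"fingers":-0.8},
  {"angular":[0,0,0],"travel":[1,8,-1.5],"fingers":-0.8},
  {"angular":[0,0,0],"travel":[1,11.5,-1.5],"fingers":-0.8},
  {"angular":[0,0,0],"travel":[1,12.2,-1.5],"fingers":-0.8},
  {"angular":[0,0,0],"travel":[1,12.2,-1.5],"fingers":-0.8},
])

```text
time: 11.98
eef_pos: [480.3, 19.3, 33.1]
tool_rot: [-0.447, -0.547, 0.548, 0.448]
ft_force: [0.1, 0.6, -0.3]
finger_gap: 8.4
```

```bash
python3 -c "
from h import *
go([*f2w(-42.5,48),33],YAW+np.pi/2)"
```

```text
t 11.98 eef [480.3  19.3  33.1] gap 8.4 F [ 0.1  0.6 -0.3] -> travel [79.   0.1 -0.2] turn [-0.1 -0.1 -0. ]
```

Call:
move_arm([
  {"angular":[0,0,0],"travel":[4,0,0],"fingers":-0.8},
  {"angular":[0,0,0],"travel":[8,0,0],"fingers":-0.8},
  {"angular":[0,0,0],"travel":[12,0,0],"fingers":-0.8},
  {"angular":[0,0,0],"travel":[14,0,0],"fingers":-0.8},
  {"angular":[0,0,0],"travel":[16,0,0],"fingers":-0.8},
  {"angular":[0,0,0],"travel":[18,0,0],"fingers":-0.8},
  {"angular":[0,0,0],"travel":[21,0,0],"fingers":-0.8},
  {"angular":[0,0,0],"travel":[24,0,0],"fingers":-0.8},
])

```text
time: 12.65
eef_pos: [475.5, 43.1, 33.1]
tool_rot: [-0.447, -0.547, 0.548, 0.448]
ft_force: [0.3, -0.2, -0.6]
finger_gap: 8.3
```

```bash
cat > b.py <<'E'
from h import *
go([*f2w(-42.5,48),33],YAW+np.pi/2)
s=read_state(); im=cams.snapshot('wrist'); cv2.imwrite('pics/last.png',im)
K,P=cam('wrist',s); c_,s_=np.cos(YAW),np.sin(YAW)
f=lambda X:np.round([(X[0]-516.06)*c_+(X[1]-58.29)*s_,-(X[0]-516.06)*s_+(X[1]-58.29)*c_],1)
print('tcp feeder',f(s['eef_pos']))
for d in spot_in('wrist','blank_1')[:2]: print('blank',np.round(d['box'],1),round(d['score'],2),f(back(K,P,d['box'][:2],25.5)))
for d in trace('wrist','bench_block')[:1]:
    m=d['mask'].astype(np.uint8); r=cv2.minAreaRect(cv2.findNonZero(m)); print('block',round(d['score'],2),np.round(r[0]),np.round(r[1]),f(back(K,P,r[0],22)))
E
python3 b.py
```

```text
t 12.65 eef [475.5  43.1  33.1] gap 8.3 F [ 0.3 -0.2 -0.6] -> travel [54.8  0.1 -0.2] turn [-0.1 -0.1 -0. ]
tcp feeder [-42.7  -6.8]
blank [301.5 250.9  47.6  46.2] 0.91 [-42.1  19.8]
block 0.96 [394. 237.] [129. 114.] [-48.7  69.8]
```

No contact force now, and the blank is moving along (feeder y about 20). I'll continue across the gap.

Call:
move_arm([
  {"angular":[0,0,0],"travel":[3,0,0],"fingers":-0.8},
  {"angular":[0,0,0],"travel":[6,0,0],"fingers":-0.8},
  {"angular":[0,0,0],"travel":[9,0,0],"fingers":-0.8},
  {"angular":[0,0,0],"travel":[12,0,0],"fingers":-0.8},
  {"angular":[0,0,0],"travel":[15,0,0],"fingers":-0.8},
  {"angular":[0,0,0],"travel":[18,0,0],"fingers":-0.8},
  {"angular":[0,0,0],"travel":[21,0,0],"fingers":-0.8},
  {"angular":[0,0,0],"travel":[24,0,0],"fingers":-0.8},
])

```text
time: 13.47
eef_pos: [470.5, 66.9, 33.1]
tool_rot: [-0.447, -0.547, 0.548, 0.448]
ft_force: [-0.4, -0.4, 0.2]
finger_gap: 8.3
```

```bash
python3 b.py
```

```text
t 13.47 eef [470.5  66.9  33.1] gap 8.3 F [-0.4 -0.4  0.2] -> travel [30.4  0.1 -0.3] turn [-0.1 -0.1 -0. ]
tcp feeder [-42.9  17.6]
blank [300.4 250.2  47.2  46.4] 0.58 [-42.7  43.6]
block 0.94 [350. 236.] [123. 113.] [-49.2  70.5]
```

Call:
move_arm([
  {"angular":[0,0,0],"travel":[3,0,0],"fingers":-0.8},
  {"angular":[0,0,0],"travel":[6,0,0],"fingers":-0.8},
  {"angular":[0,0,0],"travel":[9,0,0],"fingers":-0.8},
  {"angular":[0,0,0],"travel":[12,0,0],"fingers":-0.8},
  {"angular":[0,0,0],"travel":[15,0,0],"fingers":-0.8},
  {"angular":[0,0,0],"travel":[18,0,0],"fingers":-0.8},
  {"angular":[0,0,0],"travel":[20,0,0],"fingers":-0.8},
  {"angular":[0,0,0],"travel":[22,0,0],"fingers":-0.8},
])

```text
time: 14.28
eef_pos: [466.0, 88.7, 33.1]
tool_rot: [-0.447, -0.547, 0.548, 0.448]
ft_force: [0.5, -0.1, -0.7]
finger_gap: 8.7
```

```bash
python3 b.py
```

```text
t 14.28 eef [466.   88.7  33.1] gap 8.7 F [ 0.5 -0.1 -0.7] -> travel [ 8.2  0.1 -0.4] turn [-0.1 -0.  -0. ]
tcp feeder [-42.9  39.8]
blank [311.6 236.7 123.1 112.9] 0.72 [-50.6  71.3]
blank [300.7 251.6  46.4  47.4] 0.6 [-41.9  66. ]
block 0.63 [312. 238.] [113. 119.] [-48.5  72.1]
```

View pics/last.png

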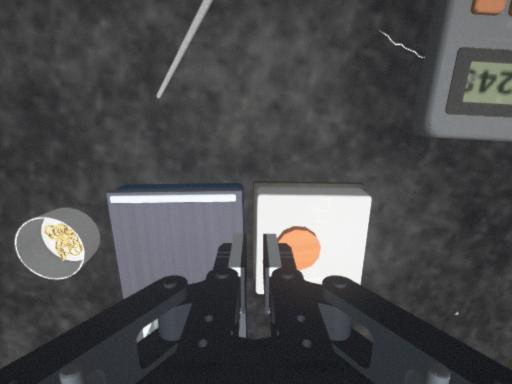

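The blank lies on the block at (300,250) and the block top is centred at about (311,246), so it is about 5.5 mm short. I'll give it a small final push, back off and rise.

Call:
move_arm([
  {"angular":[0,0,0],"travel":[2,0,0],"fingers":-0.8},
  {"angular":[0,0,0],"travel":[4,0,0],"fingers":-0.8},
  {"angular":[0,0,0],"travel":[5.5,0,0],"fingers":-0.8},
  {"angular":[0,0,0],"travel":[5.5,0,0],"fingers":-0.8},
  {"angular":[0,0,0],"travel":[2,0,0],"fingers":-0.8},
  {"angular":[0,0,0],"travel":[-4,0,0],"fingers":-0.8},
  {"angular":[0,0,0],"travel":[-6,-15,0],"fingers":-0.8},
  {"angular":[0,0,0],"travel":[-6,-45,0],"fingers":-0.8},
])

```text
time: 15.1
eef_pos: [465.1, 81.7, 76.2]
tool_rot: [-0.445, -0.546, 0.55, 0.449]
ft_force: [0.3, -0.2, -0.6]
finger_gap: 8.9
```

Call:
move_arm([
  {"angular":[0,0,0],"travel":[-10,-30,0],"fingers":-0.8},
  {"angular":[0,0,0],"travel":[-30,-60,0],"fingers":-0.8},
  {"angular":[0,0,0],"travel":[-50,-80,0],"fingers":-0.8},
  {"angular":[0,0,0],"travel":[-50,-80,0],"fingers":-0.8},
])

```text
time: 15.43
eef_pos: [480.1, 29.6, 160.4]
tool_rot: [-0.449, -0.547, 0.548, 0.447]
ft_force: [0.9, -0.3, 0.2]
finger_gap: 8.6
```

```bash
python3 b.py
```

```text
t 15.43 eef [480.1  29.6 160.4] gap 8.6 F [ 0.9 -0.3  0.2] -> travel [ 69.3 127.1   1.7] turn [ 0.  -0.1 -0.2]
tcp feeder [-41.  -20.9]
blank [349.9 185.2  32.1  27.4] 0.95 [-43.5  70.4]
block 0.7 [348. 182.] [65. 72.] [-46.2  69.4]
```

View pics/last.png

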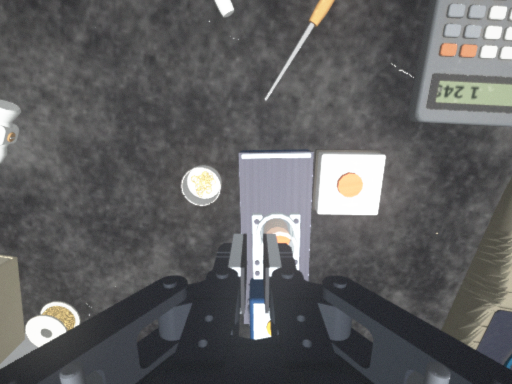

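The blank lies flat at (350,185), near the middle of the block top (about (351,185)). The tin and block are in place, and the arm is clear of everything.

```bash
python3 -c "
from rig import arm; print(arm.finish_job())"
```

```text
the job is handed in; nothing more can be done
None
```

I pressed the plunger fully down once and let it rise, then nudged the fed blank along the landing and onto the bench block with the outside of one finger. The job is handed in at about 15.5 s; no verdict came back.

- **Plunger:** it bottomed with the TCP held at 88 mm while the force rose to 17 N. In the picture taken after I let go, the knob was up again.
- **Final position:** the last wrist picture shows the blank flat at (350,185), with the block's top centred at about (351,185). The measured offset is about 3 mm, inside the 15 mm allowed.
- **Block and tin:** both looked to be where they started. The network's estimates of the block centre varied by a few millimetres (y 69–72) because its mask sometimes included the block's sides.
- **Second blank:** it was at the bottom of the tube after the press. In the last picture the fingers partly hide the tube, so I did not check it again at the end. I also did not recheck the hammer and flux pot, though no move came near them.
- **First push attempt:** the gripper's knuckle most likely touched the fixed tube rim, with forces up to about 9 N. I backed off, turned the tool 90°, and finished the push with no measurable contact force. The blank had moved about 11 mm and stayed flat.

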